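# Stow the ear defenders on the pull-out rail

## Task

Put the ear defenders away in their storage bay: pull the bay's rail all the way out by its knob, lower the headband squarely over the rail so that its crown rests on the rubber sleeve and the cups hang one on each side, and let go. Then push the rail fully home so that the ear defenders hang inside under the clear cover. Do not drop them, and leave the bottle and the other labware standing where they are.

Things in the scene. Friction and masses are not known exactly. Their poses are not given: they have to be found in the camera images.
- bay: Storage bay fixed to the bench: two white side panels (250 mm clear between, 270 mm over all), 200 mm deep, under a clear flat cover, its underside 225 mm and top 233 mm above the bench. Origin on the bench, middle of the open front, which faces the robot; x points into the bay along the rail, z up. A metal guide post on the centre line, 150 to 186 mm inside, carries the rail.
- rail (a joint): How far the horizontal rail is pulled out of the bay along the bay's -x, in m: 0 fully home, 0.15 fully out; slight sliding friction, it stays where left. The rail is a steel bar 16 mm in diameter, its axis 165 mm above the bench, on the bay's centre line.
- rail_knob (a point): Centre of the grey knob on the rail's front end: a cylinder 36 mm in diameter, 24 mm long along the rail, on the rail's axis 165 mm above the bench; 80 mm in front of the bay's opening when home, 230 mm when fully out. It moves with the rail and has the bay's axes.
- rail_sleeve (a point): Point on top of the black rubber sleeve on the rail, at the middle of its length: sleeve 60 mm long, 18 mm in diameter, its top 174 mm above the bench; its middle lies 145 mm behind the knob's centre. It moves with the rail and has the bay's axes (x along the rail, into the bay).
- defenders: Ear defenders standing upright on the bench on their two grey cups: a rigid headband arch, 160 mm wide over the cups (along y), 66 mm deep (x), 145 mm high, 240 g. Cups 80 mm high, with 80 mm clear between them. Origin at bench level midway between the cups; z up, y from cup to cup, x across the band. The same seen from either side.
- crown (a point): Underside of the headband's crown at its middle, 125 mm above the defenders' origin, with their axes. The crown is a grey pad 30 mm across the band (x), 56 mm long (y), 20 mm thick, from 125 to 145 mm above the origin.
- bottle: Amber reagent bottle, closed, 72 mm in diameter, 150 mm high, standing. Origin at the centre of its underside, z up. Leave alone.
- flask: Glass conical flask, 90 mm in diameter at the base, 130 mm high. Origin at the centre of its underside. Leave alone.
- cylinder: Measuring cylinder 202 mm high on a white foot 68 mm in diameter. Origin at the centre of its underside. Leave alone.
- beaker: Glass beaker, 80 mm in diameter, 95 mm high. Origin at the centre of its underside. Leave alone.
- jar: White jar, 84 mm in diameter, 110 mm high. Origin at the centre of its underside. Leave alone.
- dish: Covered culture dish lying flat, 94 mm in diameter, 20 mm high. Origin at the centre of its underside. Leave alone.
Mind the look-alikes: they are no part of the job. What is shaped like the defenders but blue is not meant.

How it is judged:
By the outcome, as a careful person would: the job done as asked, in the order asked, and still so for the second after the job is handed in, with the robot touching nothing.
It also fails if it takes over 72 s, if anything falls off the work surface, if the arm or the gripper's body presses on something with over 40 N, if the wrist force passes 120 N, or if a joint passes its speed limit or range.

## Robot

A 6-joint arm with a two-finger parallel gripper is mounted at the origin on the work surface. World frame = base frame: x ahead of the robot, y to its left, z up, the work surface at z = 0. Lengths are in mm, angles in rad, forces in N, time in s.
With the tool pointing down it reaches from about 325 to 900 mm from the base axis. Payload 6.1 kg.
Tool frame: the origin (TCP) lies midway between the tips of the shut fingers; the grasp point (between the pads) lies 19 mm behind it; z points along the fingers, y is the line along which they close (so a half turn about z gives the same grasp; the last joint's range is limited). The gripper opens to 85 mm and grips with 20 to 120 N. Pads are 22 mm wide; open, the fingers measure 114 mm over their backs; the gripper's body (76 mm by 85 mm) begins 54 mm behind the grasp point. The pads swing forward as they close: fully open they stand 13 mm farther back than shut.
Start: joints at [1.074, 0.22, 1.526, -0, 1.395, -0.126], TCP at [226.473, 582.516, 199] pointing down, gripper open.
Joint ranges: [-2.98, 2.98], [-0.91, 2.08], [0.09, 2.57], [-1.24, 4.39], [0.2, 2.65], [-2.68, 2.68]. Speed limits (rad/s): [2.57, 2.57, 3.01, 3.14, 3.14, 3.14].

## Interface

Orientations are given as [roll, pitch, yaw] about the fixed x, y, z axes, in that order (R = Rz(yaw) Ry(pitch) Rx(roll)).
In Python, from workcell import telemetry, snapshot, ticket gives the robot as it stands.
- The arm moves only by the tool send_rows, never from a script. Its arguments are lists of equal length, an entry for each row: "grip": the finger opening in mm, from 0 to 85.4; "offset": the shift along the world's x, y, z in units of 40 mm (1.0 is 40 mm), a list of three; "yaw": the turn about the world's z in units of 5 degrees (1.0 is 5 degrees). In form: {"grip": [grip, ...], "offset": [[dx, dy, dz], ...], "yaw": [yaw, ...]}. A call has 1 to 12 rows; each row is the pose to reach, as a shift and turn from the pose commanded when the call began; what a row does not reach only later rows make up. A row lasts 1/12 s, in which the tool goes at most 41.7 mm and 7.16 degrees, less where a joint would pass 70% of its speed; a pose out of reach is approached as far as the arm can. A call with a gripper value outside its range is refused whole. The fingers move at their own pace and stop on an object; "squeeze" is the grip in N (left out, the last holds). Time passes only in rows, so rows that repeat a pose let the fingers close. It gives the time, the measured TCP pose, the force, the opening and the grip force at its end, in the units of the state.
- telemetry.observe(): the state, without advancing time (a new reading comes with each control period).
- snapshot(name): name is "scene" or "top" or "wrist"; returns a dict with "img" (400x640x3 uint8, blue, green, red), "camera_matrix" (3x3 intrinsics, pixels), "T" (4x4, takes a point from camera to world coordinates). Camera axes: x right, y down, z forward; pixel columns grow to the right and rows downward; lengths in mm; the calibration is good to about 2 mm. The wrist camera is an equidistant fisheye: a pixel r from the principal point sees the ray r / f radians off the axis. A picture is of the moment at which its call begins. There is no depth.
- ticket.job_done(): hands the job in; it is judged then, once.
The state is a dict: "time": time; "joints": joint angles; "dq": joint speeds; "joint_torque": joint torques, N m; "tcp_pos": TCP position; "eef_rot": TCP orientation; "force": force on the tool from outside, world axes, zero at the start; "moment": the same for the moment, N m; "finger_gap": finger opening in mm; "grasp_force": force on a finger pad.
Only numpy, scipy, OpenCV 4.12 (cv2) and the standard library are available. Lean on these libraries where they do the work, as an engineer would, in place of code of your own. Each camera call takes 0.05 s, during which the arm holds its last target. There are 200 camera calls.

## Working session

There is one attempt and no reset: what is moved stays moved. The work goes in short steps, Python scripts to look and compute and a tool call to move; the robot and the scene stay as the last step left them, time stands still between calls to the robot, and variables do not carry over. Pictures are saved under pics/ and viewed, at most 10 in all, crops included, and the job is handed in when it is done.

Besides the shell and the picture viewer there is one more tool, called after ">>>" as name([rows], argument=value, ...), one row to a line, values as JSON. send_rows: Moves the arm, as the interface text tells. Its arguments: {"type":"object","properties":{"grip":{"type":"array","items":{"type":"number"}},"offset":{"type":"array","items":{"type":"array","items":{"type":"number"}}},"yaw":{"type":"array","items":{"type":"number"}},"squeeze":{"type":"number"}},"required":["grip","offset","yaw"]}

```bash
mkdir -p pics
cat > h.py <<'E'
import cv2, numpy as np
from workcell import telemetry, snapshot, ticket
def shot(n,f):
    s=snapshot(n); cv2.imwrite('pics/'+f+'.png',s['img']); np.savez('pics/'+f+'.npz',K=s['camera_matrix'],T=s['T']); return s
def ray(f,u,v):
    d=np.load('pics/'+f+'.npz'); r=d['T'][:3,:3]@np.linalg.inv(d['K'])@[u,v,1]; return d['T'][:3,3],r
def at(f,u,v,z):
    o,r=ray(f,u,v); return (o+r*(z-o[2])/r[2]).round(1)
def proj(f,p):
    d=np.load('pics/'+f+'.npz'); c=d['T'][:3,:3].T@(np.array(p)-d['T'][:3,3]); q=d['K']@c; return (q[:2]/q[2]).round(1)
E
python3 - <<'E'
from h import *
for n in('scene','top'):
    s=shot(n,n+'0'); print(s['T'].round(2).tolist(),s['camera_matrix'].tolist())
E
```

```text
[[-0.36, 0.68, -0.64, 1510.25], [0.93, 0.26, -0.25, 354.84], [0.0, -0.69, -0.72, 1165.04], [0.0, 0.0, 0.0, 1.0]] [[423.49172564658437, 0.0, 315.0284854874512], [0.0, 423.49172564658437, 202.77273877097414], [0.0, 0.0, 1.0]]
[[0.02, -0.99, 0.13, 423.51], [-1.0, -0.02, 0.02, -21.22], [-0.02, -0.13, -0.99, 1207.92], [0.0, 0.0, 0.0, 1.0]] [[367.10167685688873, 0.0, 315.75866715500575], [0.0, 367.10167685688873, 196.58947468651024], [0.0, 0.0, 1.0]]
```

View pics/scene0.png

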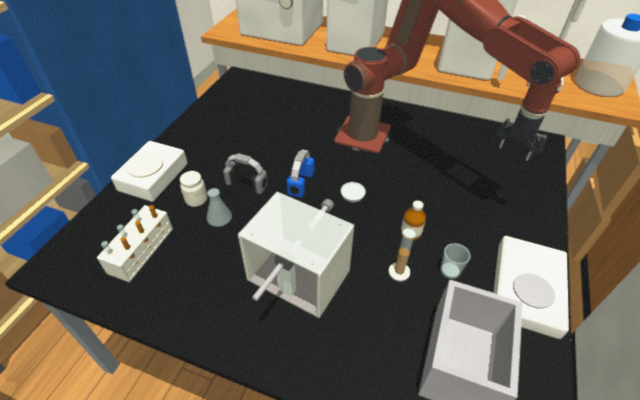

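View pics/top0.png

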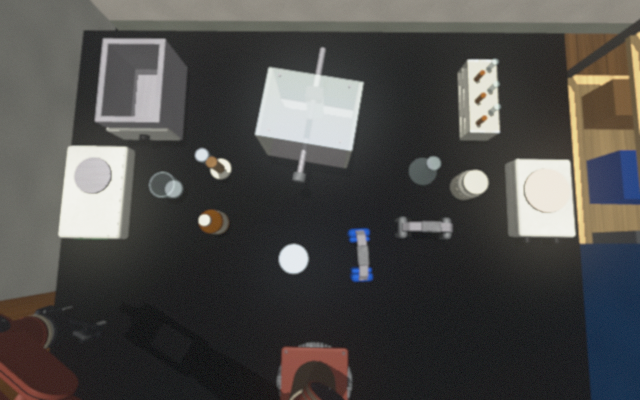

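Candidates for the defenders: a grey arch at top (424,228) / scene (246,172), and a blue-cupped one at top (361,255) / scene (300,173). By the description I choose the grey one. The knob is at top (299,176). I'll check both in one enlarged crop.

Run:
```python
from h import *
t=cv2.imread('pics/top0.png'); s=cv2.imread('pics/scene0.png')
z=lambda i,u,v,w,h,k: cv2.resize(i[v:v+h,u:u+w],None,fx=k,fy=k,interpolation=cv2.INTER_CUBIC)
a=z(t,390,205,80,50,5); b=z(t,250,40,120,150,2)   # 400x250, 240x300
c=z(s,215,145,80,60,5); d=z(t,280,140,80,60,5)
m=np.zeros((600,800,3),np.uint8); m[:250,:400]=a; m[:300,400:640]=b; m[300:,:400]=c; m[300:,400:]=d
cv2.imwrite('pics/crop0.png',m)
```

```text
(no output)
```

View pics/crop0.png

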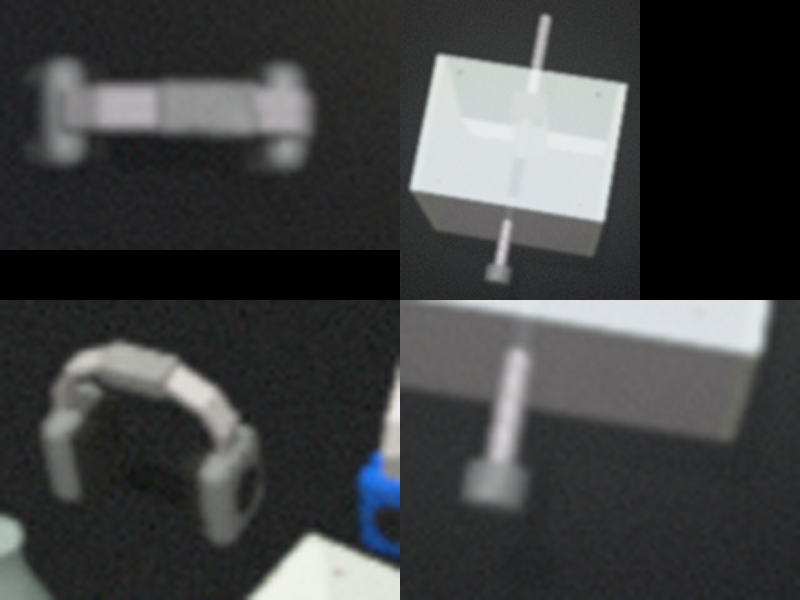

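The close crop confirms the choice: all-grey cups, with the crown pad at top about (431,226). The blue-cupped one is separate. Next I'll compute the bay and defenders poses.

Run:
```python
from h import *
from scipy.optimize import least_squares
P=[(268,67),(363.5,81.5),(352.5,150.5),(255.5,134.5)]; L=[(200,135),(200,-135),(0,-135),(0,135)]
W=[at('top0',u,v,233)[:2] for u,v in P]; print(W)
def w(p,l): c,s=np.cos(p[2]),np.sin(p[2]); return np.array([p[0]+c*l[0]-s*l[1],p[1]+s*l[0]+c*l[1]])
r=least_squares(lambda p:np.concatenate([w(p,l)-q for l,q in zip(L,W)]),[700,0,0]);p=r.x
print('bay',p,np.degrees(p[2]),r.fun.round(1)); print('knob est',w(p,(-80,0)))
k=lambda x,y:(280+(x-400)/5,140+(y-300)/5)
print('knob pix world', at('top0',*k(497,462),183), at('top0',*k(497,482),174),'rail', at('top0',*k(517,350),173))
for l in [(0,135),(0,-135),(200,135),(200,-135)]: print('scene corner',proj('scene0',[*w(p,l),233]))
print('scene knob',proj('scene0',[*w(p,(-80,0)),165]),'top knob',proj('top0',[*w(p,(-80,0)),165]))
c=lambda x,y:(390+x/5,205+y/5)
print('pad',[at('top0',*c(x,y),145) for x,y in [(160,80),(257,82),(255,136),(160,132),(207,107)]])
print('cups',at('top0',*c(65,112),80),at('top0',*c(287,115),80))
s=lambda x,y:(215+x/5,145+(y-300)/5)
print('scene pad', [at('scene0',*s(x,y),145) for x,y in [(120,343),(180,357),(162,388),(102,372)]])
for n,u,v,z in [('flask',424,172,0),('jar',473,183,110),('dish',293,259,20),('blue',361,255,140),('bottle',207,220,150),('cyl',221,170,0)]: print(n,at('top0',u,v,z))
print(telemetry.observe()['eef_rot'])
```

```text
[array([915.3, 142.9]), array([ 874.9, -125.3]), array([677.6, -96. ]), array([719. , 170.4])]
bay [ 6.97805500e+02  3.78282785e+01 -1.48831634e-01] -8.52742451105228 [ 0.3 -1.2  0.7 -0.   0.2  0.3 -1.2  0.9]
knob est [618.68989975  49.69090124]
knob pix world [624.7  50.4 183. ] [614.9  50.8 174. ] rail [692.8  41.2 173. ]
scene corner [354.5 223.1]
scene corner [276.6 190.6]
scene corner [320.9 273.3]
scene corner [237.9 233.7]
scene knob [326.4 205. ] top knob [300.  175.7]
pad [array([ 495.3, -303.6,  145. ]), array([ 495.1, -359.1,  145. ]), array([ 464.1, -357.2,  145. ]), array([ 465.4, -303.1,  145. ]), array([ 480.2, -330.2,  145. ])]
cups [ 479.1 -262.9   80. ] [ 479.7 -397.4   80. ]
scene pad [array([ 471.8, -351.6,  145. ]), array([ 469.9, -302.5,  145. ]), array([ 505.9, -298.7,  145. ]), array([ 506. , -348.2,  145. ])]
flask [ 668.2 -351.7    0. ]
jar [ 614.5 -467.3  110. ]
dish [374.9  75.3  20. ]
blue [ 395.  -129.3  140. ]
bottle [486.8 317.6 150. ]
cyl [664.9 327.8   0. ]
[-3.13988381e+00 -1.96506883e-04  2.77078975e+00]
```

>>> send_rows([
  [0, 0, 1],
  [0, 0, 2],
  [9.8, -13.3, 2.0],
  [9.8, -13.3, 2.0],
  [9.8, -13.3, 2.0],
  [9.8, -13.3, 2.0],
  [9.8, -13.3, 2.0],
  [9.8, -13.3, 2.0],
  [9.8, -13.3, 2.0],
  [9.8, -13.3, 2.0],
  [9.8, -13.3, 2.0],
  [9.8, -13.3, 2.0],
], grip=[85, 85, 85, 85, 85, 85, 85, 85, 85, 85, 85, 85], yaw=[0, 0, 2.54, 2.54, 2.54, 2.54, 2.54, 2.54, 2.54, 2.54, 2.54, 2.54], squeeze=60)

```text
time: 1.1
tcp_pos: [473.6, 246.0, 278.8]
eef_rot: [-3.141, -0.0, 2.993]
force: [0.2, 0.4, 0.6]
finger_gap: 85.1
grasp_force: 0.0
```

>>> send_rows([
  [0, 0, 0],
  [0, 0, 0],
], grip=[85, 85], yaw=[0, 0])

```text
time: 1.27
tcp_pos: [474.0, 245.8, 278.4]
eef_rot: [-3.141, -0.001, 2.988]
force: [-0.3, -0.1, 0.2]
finger_gap: 85.3
grasp_force: 0.0
```

>>> send_rows([
  [3.62, -4.9, 0],
  [3.62, -4.9, 0],
  [3.62, -4.9, 0],
  [3.62, -4.9, 0],
  [3.62, -4.9, 0],
  [3.62, -4.9, 0],
  [3.62, -4.9, 0],
  [3.62, -4.9, 0],
  [3.62, -4.9, 0],
], grip=[85, 85, 85, 85, 85, 85, 85, 85, 85], yaw=[0.05, 0.05, 0.05, 0.05, 0.05, 0.05, 0.05, 0.05, 0.05])

```text
time: 2.02
tcp_pos: [617.2, 53.5, 278.4]
eef_rot: [3.141, -0.001, 2.998]
force: [-0.6, -0.2, -0.6]
finger_gap: 84.9
grasp_force: 0.0
```

Run:
```python
from h import *
s=shot('wrist','w1'); print(s['T'].round(3).tolist(),s['camera_matrix'].tolist())
cv2.imwrite('pics/w1b.png',cv2.resize(s['img'],(800,500)))
```

```text
[[0.143, 0.943, 0.302, 539.11], [0.99, -0.136, -0.045, 65.009], [-0.001, 0.305, -0.952, 453.575], [0.0, 0.0, 0.0, 1.0]] [[309.70691628693146, 0.0, 319.8787045073891], [0.0, 309.70691628693146, 197.95629000391756], [0.0, 0.0, 1.0]]
```

View pics/w1b.png

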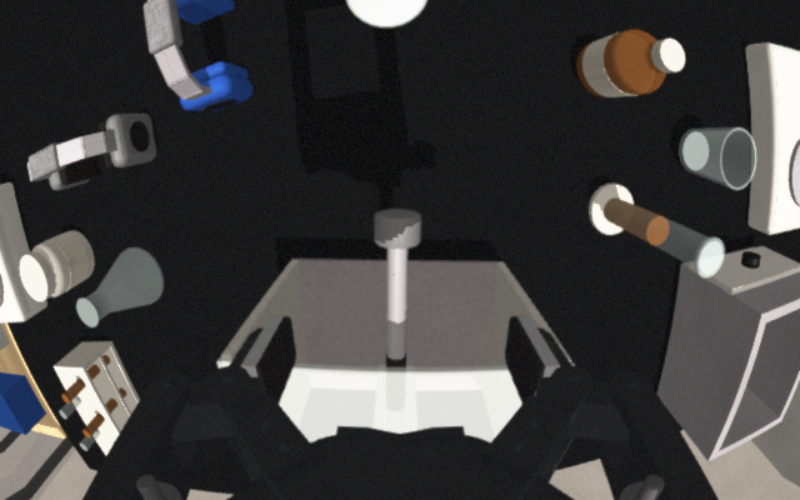

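The knob is at about (397,230) in the wrist picture (800 px wide), with the rail vertical below it at x≈397 and the sleeve at y 320-410.

```bash
cat >> h.py <<'E'
def fat(f,u,v,z):
    d=np.load('pics/'+f+'.npz'); K=d['K']; x=np.array([u-K[0,2],v-K[1,2]]); r=np.hypot(*x); th=r/K[0,0]
    c=np.array([*(x/max(r,1e-9)*np.sin(th)),np.cos(th)]); q=d['T'][:3,:3]@c; o=d['T'][:3,3]
    return (o+q*(z-o[2])/q[2]).round(1)
E
python3 - <<'E'
from h import *
for x,y,z in [(397,212,165),(398,230,170),(374,230,165),(421,230,165),(397,253,173),(397,318,173),(396,360,174)]: print(x,y,fat('w1',x/1.25,y/1.25,z))
o=telemetry.observe();print(o['tcp_pos'],o['eef_rot'])
a,b=np.radians(-8.53),0
p=np.array([697.8,37.8])
for t in(-80,-230): print(p+t*np.array([np.cos(a),np.sin(a)]))
E
```

```text
397 212 [602.2  53.3 165. ]
398 230 [615.   52.2 170. ]
374 230 [613.7  33.7 165. ]
421 230 [618.9  69.6 165. ]
397 253 [632.2  49.  173. ]
397 318 [687.7  40.8 173. ]
396 360 [728.2  33.9 174. ]
[617.12712504  53.82676397 278.78565603] [ 3.14103597e+00 -8.65187667e-04  2.99873647e+00]
[618.6849332   49.66617907]
[470.34418296  71.91526482]
```

>>> send_rows([
  [0, 0, -1],
  [0, 0, -2],
  [0, 0, -3],
  [0, 0, -3.25],
  [0, 0, -3.25],
  [0, 0, -3.25],
], grip=[85, 85, 85, 85, 85, 85], yaw=[0, 0, 0, 0, 0, 0])

```text
time: 2.57
tcp_pos: [618.0, 53.1, 150.4]
eef_rot: [3.141, 0.001, 2.998]
force: [0.1, -0.1, 0.3]
finger_gap: 85.2
grasp_force: 0.0
```

>>> send_rows([
  [0, -0.05, -0.05],
  [0, -0.05, -0.05],
  [0, -0.05, -0.05],
  [0, -0.05, -0.05],
  [0, -0.05, -0.05],
  [0, -0.05, -0.05],
  [0, -0.05, -0.05],
  [0, -0.05, -0.05],
  [0, -0.05, -0.05],
  [0, -0.05, -0.05],
], grip=[60, 38, 34, 32, 32, 32, 32, 32, 32, 32], yaw=[0, 0, 0, 0, 0, 0, 0, 0, 0, 0], squeeze=40)

```text
time: 3.4
tcp_pos: [617.8, 49.9, 146.9]
eef_rot: [-3.142, -0.0, 2.997]
force: [0.3, -0.1, 1.1]
finger_gap: 31.9
grasp_force: 0.0
```

>>> send_rows([
  [0, 0, 0],
  [0, 0, 0],
  [0, 0, 0],
  [0, 0, 0],
], grip=[26, 26, 26, 26], yaw=[0, 0, 0, 0])

```text
time: 3.73
tcp_pos: [617.9, 49.9, 147.0]
eef_rot: [3.142, -0.0, 2.997]
force: [0.7, 0.8, 0.4]
finger_gap: 25.9
grasp_force: 0.0
```

Run:
```python
from h import *
s=shot('wrist','w2')
cv2.imwrite('pics/w2b.png',cv2.resize(s['img'][100:300,200:440],None,fx=2.5,fy=2.5))
```

```text
(no output)
```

View pics/w2b.png

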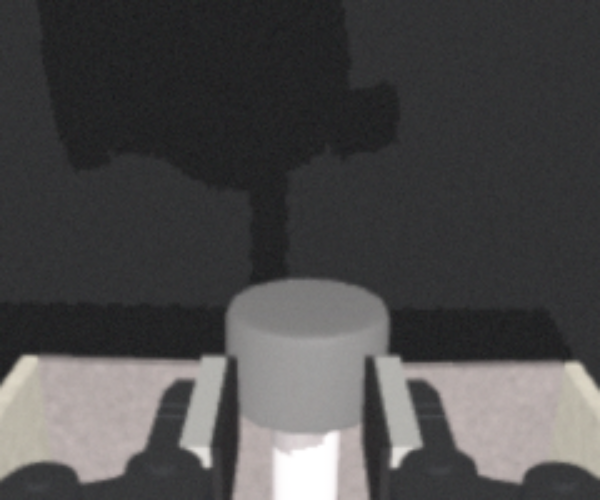

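The pads are shut to 26 mm around the bare rail, just behind the knob at crop (307,355). I'll measure where the knob really is.

Run:
```python
from h import *
d=np.load('pics/w2.npz');print(d['T'].round(3).tolist())
g=lambda x,y:(200+x/2.5,100+y/2.5)
for n,x,y,z in [('front top edge',307,280,183),('front face bottom?',307,335,165),('rear',307,430,183),('L',228,325,165),('R',388,325,165),('rear L',240,405,165),('rear R',366,405,165),('padL',240,355,166),('padR',365,355,166)]: print(n,fat('w2',*g(x,y),z))
t=cv2.imread('pics/w2.png')
s=shot('top','top2')
cv2.imwrite('pics/top2c.png',cv2.resize(s['img'][120:220,250:370],None,fx=5,fy=5,interpolation=cv2.INTER_CUBIC))
```

```text
[[0.144, 0.942, 0.303, 539.523], [0.99, -0.137, -0.046, 61.662], [-0.002, 0.307, -0.952, 321.995], [0.0, 0.0, 0.0, 1.0]]
front top edge [591.   55.3 183. ]
front face bottom? [610.6  52.6 165. ]
rear [624.2  50.6 183. ]
L [605.7  35.6 165. ]
R [610.8  70.8 165. ]
rear L [626.2  34.7 165. ]
rear R [630.4  63.7 165. ]
padL [612.9  37.2 166. ]
padR [616.9  64.9 166. ]
```

View pics/top2c.png

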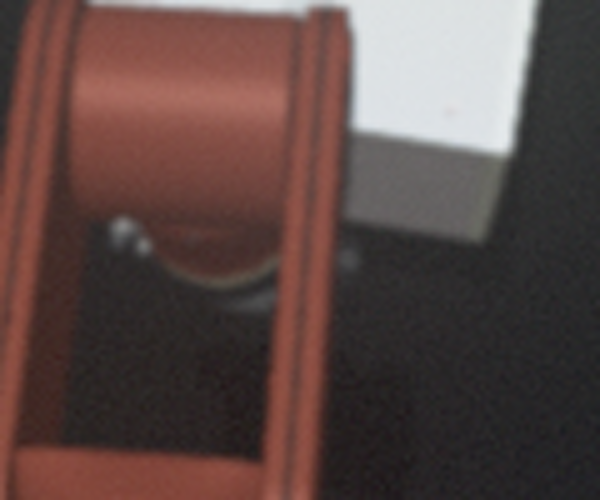

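Run:
```python
from h import *
g=lambda x,y:(200+x/2.5,100+y/2.5)
w=lambda x,y:(x/1.25,y/1.25)
def tri(a,b):
    A=[fat('w1',*a,z) for z in(0,300)];B=[fat('w2',*b,z) for z in(0,300)]
    u=(A[1]-A[0])/300;v=(B[1]-B[0])/300
    t=np.linalg.lstsq(np.c_[u,-v],B[0]-A[0],rcond=None)[0]; return (A[0]+u*t[0]).round(1),(B[0]+v*t[1]).round(1)
print('rear top',tri(w(397,248),g(307,430)))
print('front top',tri(w(397,220),g(307,340)))
print('front bottom',tri(w(397,211),g(307,280)))
for n,p in [('rear',w(397,248)),('ftop',w(397,220))]: print('w1',n,fat('w1',*p,183))
print('w2 ftop',fat('w2',*g(307,340),183),'fbot',fat('w2',*g(307,280),147),'w1 fbot',fat('w1',*w(397,211),147))
a=cv2.imread('pics/w1.png')[150:270,270:370];b=cv2.imread('pics/w2.png')[190:310,270:370]
cv2.imwrite('pics/cmp.png',cv2.resize(np.hstack([a,b]),None,fx=4,fy=4,interpolation=cv2.INTER_CUBIC))
```

```text
rear top (array([626. ,  50. , 179.9]), array([626. ,  50.3, 179.9]))
front top (array([604.7,  53.1, 180.3]), array([604.8,  53.4, 180.3]))
front bottom (array([606.7,  52.5, 140.5]), array([606.7,  53.4, 140.4]))
w1 rear [625.   50.1 183. ]
w1 ftop [604.1  53.2 183. ]
w2 ftop [603.5  53.5 183. ] fbot [604.3  53.7 147. ] w1 fbot [605.3  52.7 147. ]
```

View pics/cmp.png

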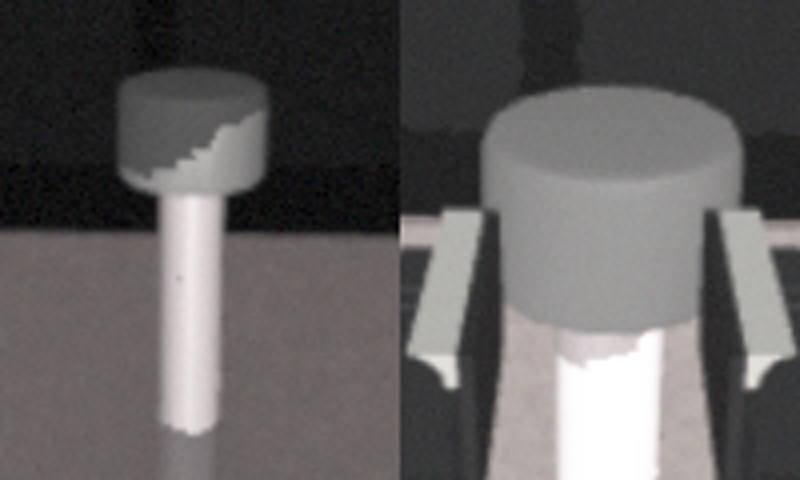

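The two wrist views put the knob at x 604-626, so its centre is about (615,52,165). It hasn't moved. The pads cover its sides at a 26 mm gap, so the tips must be passing over its upper part, higher than I assumed. I'll open, go lower and close again.

>>> send_rows([
  [0, 0, 0],
  [0, 0, 0],
  [-0.07, 0.04, 0],
  [-0.07, 0.04, -0.25],
  [-0.07, 0.04, -0.5],
  [-0.07, 0.04, -0.5],
  [-0.07, 0.04, -0.5],
], grip=[60, 60, 60, 60, 60, 60, 60], yaw=[0, 0, 0, 0, 0, 0, 0])

```text
time: 4.42
tcp_pos: [613.8, 51.6, 125.2]
eef_rot: [-3.141, -0.003, 2.997]
force: [0.3, -0.7, -0.4]
finger_gap: 59.7
grasp_force: 0.0
```

>>> send_rows([
  [0, 0, 0],
  [0, 0, 0],
  [0, 0, 0],
  [0, 0, 0],
  [0, 0, 0],
  [0, 0, 0],
  [0, 0, 0],
  [0, 0, 0],
], grip=[45, 40, 36, 34, 32, 30, 30, 30], yaw=[0, 0, 0, 0, 0, 0, 0, 0])

```text
time: 5.08
tcp_pos: [615.5, 51.6, 127.7]
eef_rot: [3.141, 0.001, 2.997]
force: [-1.2, 2.2, 5.7]
finger_gap: 34.5
grasp_force: 39.9
```

Run:
```python
from h import *
s=shot('wrist','w3')
a=cv2.imread('pics/w2.png')[190:330,250:390];b=s['img'][170:310,250:390]
cv2.imwrite('pics/w3b.png',cv2.resize(np.hstack([a,b]),None,fx=2.8,fy=2.8,interpolation=cv2.INTER_CUBIC))
```

```text
(no output)
```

View pics/w3b.png

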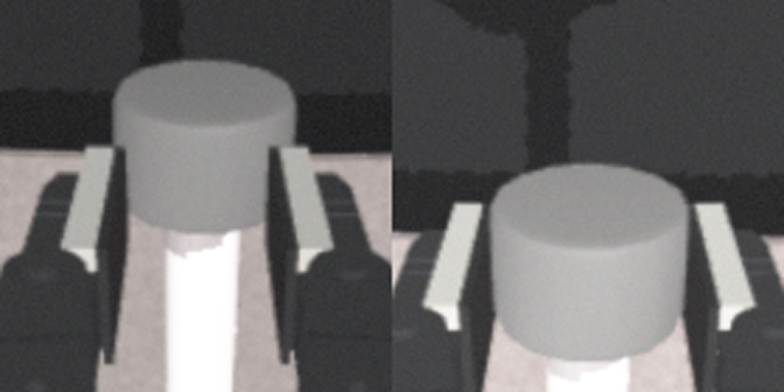

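>>> send_rows([
  [0, 0, 0],
  [-0.2, 0.03, 0],
  [-0.6, 0.09, 0],
  [-1.0, 0.15, 0],
  [-1.4, 0.21, 0],
  [-1.8, 0.27, 0],
  [-2.2, 0.33, 0],
  [-2.6, 0.39, 0],
  [-3.0, 0.45, 0],
  [-3.35, 0.502, 0],
  [-3.6, 0.54, 0],
  [-3.6, 0.54, 0],
], grip=[30, 30, 30, 30, 30, 30, 30, 30, 30, 30, 30, 30], yaw=[0, 0, 0, 0, 0, 0, 0, 0, 0, 0, 0, 0], squeeze=60)

```text
time: 6.13
tcp_pos: [472.2, 74.4, 127.8]
eef_rot: [3.139, 0.006, 2.997]
force: [5.4, 7.1, 0.1]
finger_gap: 33.6
grasp_force: 67.4
```

>>> send_rows([
  [-0.07, 0.01, 0],
  [-0.13, 0.01, 0],
  [-0.18, 0.01, 0],
  [-0.22, 0.01, 0],
  [-0.22, 0.01, 0],
  [-0.22, 0.01, 0],
], grip=[30, 30, 30, 30, 30, 30], yaw=[0, 0, 0, 0, 0, 0])

```text
time: 6.63
tcp_pos: [472.6, 74.4, 128.0]
eef_rot: [3.136, 0.024, 2.996]
force: [43.4, 7.5, -28.5]
finger_gap: 33.6
grasp_force: 64.0
```

Run:
```python
from h import *
o=telemetry.observe();print(o['tcp_pos'],o['force'],o['finger_gap'])
s=shot('wrist','w4');b=s['img'][130:330,220:420]
cv2.imwrite('pics/w4b.png',cv2.resize(b,None,fx=3,fy=3,interpolation=cv2.INTER_CUBIC))
```

```text
[472.5546284   74.36947129 128.01913432] [ 43.4199146    7.48053866 -28.48413607] 33.586683696312065
```

View pics/w4b.png

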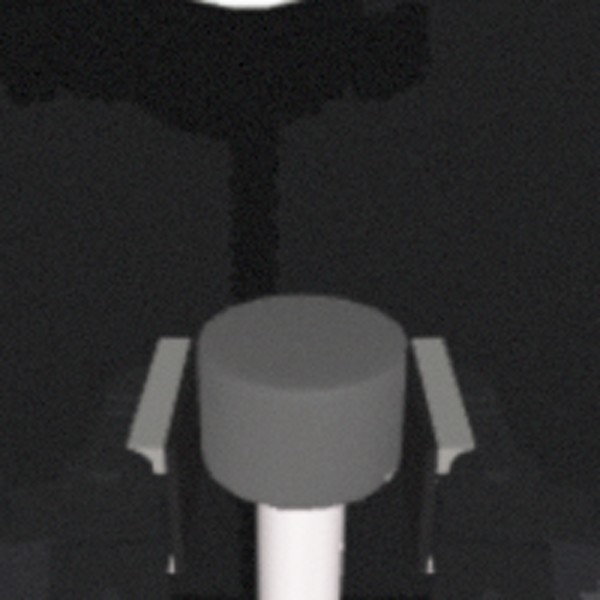

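The wrist view shows the knob gripped between the pads: front-top edge at (302,388), rear-top edge at (302,505). The 43 N pull means the rail is at its end stop. I'll measure the knob position out, and the pad tip height.

Run:
```python
from h import *
q=lambda x,y:(220+x/3,130+y/3)
F=fat('w4',*q(302,388),183);R=fat('w4',*q(302,505),183);B=fat('w4',*q(302,295),147)
print('ftop',F,'rear',R,'fbot',B)
c=(F+R)/2; d=np.array([np.cos(np.radians(-8.6)),np.sin(np.radians(-8.6))])
print('knob',c,'sleeve',c[:2]+145*d, 'from bay fit',np.array([697.8,37.8])-85*d)
# pad tip: near-edge corners, find z where gap = 33.6 & where x = tcp-11
for z in (128,140,150,155,160,165,170): print(z,fat('w4',*q(190,340),z),fat('w4',*q(412,340),z))
```

```text
ftop [459.1  76.5 183. ] rear [480.7  73.3 183. ] fbot [460.7  76.5 147. ]
knob [469.9  74.9 183. ] sleeve [613.26967525  53.2173752 ] from bay fit [613.75570761  50.51050419]
128 [476.4  50.5 128. ] [483.3  96.7 128. ]
140 [470.4  52.9 140. ] [476.9  96.  140. ]
150 [465.5  55.  150. ] [471.5  95.3 150. ]
155 [463.  56. 155.] [468.8  95.  155. ]
160 [460.5  57.  160. ] [466.1  94.7 160. ]
165 [458.  58. 165.] [463.4  94.4 165. ]
170 [455.5  59.1 170. ] [460.7  94.1 170. ]
```

>>> send_rows([
  [0.2, 0, 0],
  [0.2, 0, 0],
  [0.2, 0, 0],
  [0.2, 0, 0],
  [0.2, 0, 0.5],
  [0.2, 0, 1.5],
  [0.2, 0, 2.4],
  [0.2, 0, 3.2],
  [0.2, 0, 3.2],
  [0.2, 0, 3.2],
], grip=[34, 50, 70, 70, 70, 70, 70, 70, 70, 70], yaw=[0, 0, 0, 0, 0, 0, 0, 0, 0, 0])

```text
time: 7.52
tcp_pos: [471.0, 73.3, 257.1]
eef_rot: [3.141, 0.004, 2.997]
force: [-0.8, -0.3, -1.2]
finger_gap: 69.8
grasp_force: 0.0
```

>>> send_rows([
  [0.22, -10.08, 0.2],
  [0.22, -10.08, 0.2],
  [0.22, -10.08, 0.2],
  [0.22, -10.08, 0.2],
  [0.22, -10.08, 0.2],
  [0.22, -10.08, 0.2],
  [0.22, -10.08, 0.2],
  [0.22, -10.08, 0.2],
  [0.22, -10.08, 0.2],
  [0.22, -10.08, 0.2],
  [0.22, -10.08, 0.2],
  [0.22, -10.08, 0.2],
], grip=[70, 70, 70, 70, 70, 70, 70, 70, 70, 70, 70, 70], yaw=[-16.3, -16.3, -16.3, -16.3, -16.3, -16.3, -16.3, -16.3, -16.3, -16.3, -16.3, -16.3])

```text
time: 8.52
tcp_pos: [477.2, -330.9, 259.8]
eef_rot: [-3.138, -0.003, 1.565]
force: [0.1, 0.0, -0.1]
finger_gap: 70.1
grasp_force: 0.0
```

>>> send_rows([
  [0, 0, 0],
  [0, 0, 0],
  [0, 0, 0],
], grip=[70, 70, 70], yaw=[0, 0, 0])

```text
time: 8.77
tcp_pos: [478.5, -329.0, 261.8]
eef_rot: [-3.14, -0.001, 1.577]
force: [0.3, -0.5, -1.1]
finger_gap: 70.5
grasp_force: 0.0
```

Run:
```python
from h import *
shot('wrist','w5'); s=shot('top','top5')
t=cv2.resize(s['img'][40:200,250:370],None,fx=3,fy=3,interpolation=cv2.INTER_CUBIC)
w=cv2.resize(cv2.imread('pics/w5.png')[100:400,220:440],None,fx=2,fy=2,interpolation=cv2.INTER_CUBIC)
m=np.zeros((600,800,3),np.uint8); m[:600,:440]=w; m[:480,440:800]=t; cv2.imwrite('pics/view10.png',m)
o=telemetry.observe();print(o['tcp_pos'],o['eef_rot'],o['joints'])
```

```text
[ 478.96666667 -329.05911289  262.57777256] [-3.14104657e+00 -4.05578932e-04  1.57626383e+00] [-7.37589723e-01  8.18675528e-02  1.56254956e+00 -7.09683223e-05
  1.49785207e+00 -7.43052139e-01]
```

View pics/view10.png

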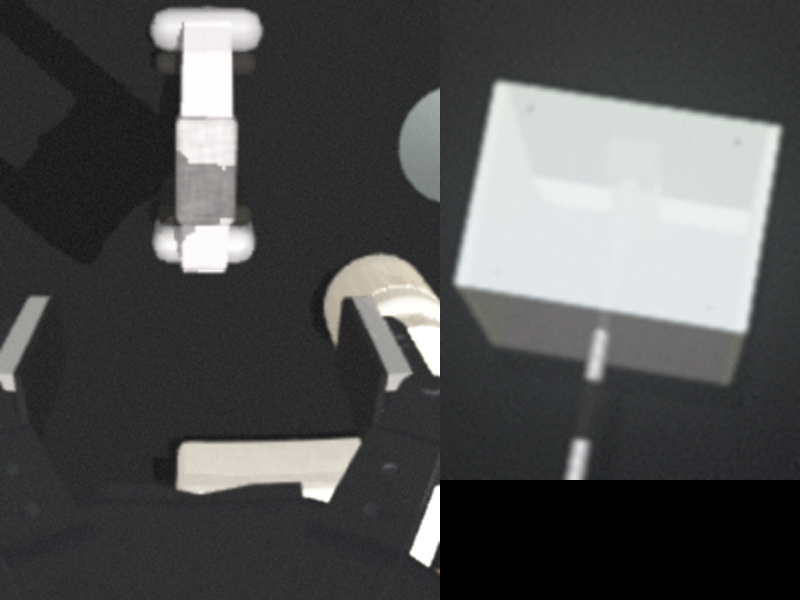

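The last view shows the rail fully out, with the black sleeve at crop (589,410), between (597,380) and (582,440). The crown pad is in the wrist crop, from (177,118) to (236,220), square to the fingers.

Run:
```python
from h import *
q=lambda x,y:(220+x/2,100+y/2); t=lambda x,y:(250+(x-440)/3,40+y/3)
for c in [(177,118),(237,118),(236,220),(177,220),(206.5,169)]: print('pad',fat('w5',*q(*c),145))
print('cups',fat('w5',*q(207,30),80),fat('w5',*q(204,240),80))
for n,c in [('a',(597,380)),('mid',(589.5,410)),('b',(582,440))]: print('sleeve',n,at('top5',*t(*c),174))
print('sleeve near bay',at('top5',*t(601,330),173))
for z in (262,280,290,295,300,310): print(z,fat('w5',*q(48,297),z),fat('w5',*q(343,297),z))
```

```text
pad [ 466.7 -305.3  145. ]
pad [ 495.4 -305.1  145. ]
pad [ 496.1 -357.   145. ]
pad [ 466.4 -357.2  145. ]
pad [ 481.  -330.6  145. ]
cups [ 481.3 -266.1   80. ] [ 480.6 -394.2   80. ]
sleeve a [643.4  43.1 174. ]
sleeve mid [614.1  49.5 174. ]
sleeve b [585.  56. 174.]
sleeve near bay [692.8  40.4 173. ]
262 [ 428.9 -341.3  262. ] [ 524.2 -340.6  262. ]
280 [ 434.  -331.9  280. ] [ 519.4 -331.3  280. ]
290 [ 436.8 -326.7  290. ] [ 516.8 -326.1  290. ]
295 [ 438.2 -324.1  295. ] [ 515.5 -323.5  295. ]
300 [ 439.6 -321.5  300. ] [ 514.1 -320.9  300. ]
310 [ 442.4 -316.3  310. ] [ 511.5 -315.7  310. ]
```

>>> send_rows([
  [0.05, -0.04, -0.9],
  [0.05, -0.04, -1.8],
  [0.05, -0.04, -2.7],
  [0.05, -0.04, -3.3],
  [0.05, -0.04, -3.8],
  [0.05, -0.04, -4.13],
  [0.05, -0.04, -4.13],
  [0.05, -0.04, -4.13],
], grip=[70, 70, 70, 70, 70, 70, 70, 70], yaw=[0, 0, 0, 0, 0, 0, 0, 0])

```text
time: 9.53
tcp_pos: [481.1, -331.0, 97.8]
eef_rot: [-3.141, -0.0, 1.575]
force: [-0.3, 0.0, 0.5]
finger_gap: 70.0
grasp_force: 0.0
```

>>> send_rows([
  [0, 0, 0],
  [0, 0, 0],
  [0, 0, 0],
  [0, 0, 0],
  [0, 0, 0],
  [0, 0, 0],
  [0, 0, 0],
  [0, 0, 0],
  [0, 0, 0],
  [0, 0, 0],
], grip=[55, 45, 38, 34, 30, 26, 24, 24, 24, 24], yaw=[0, 0, 0, 0, 0, 0, 0, 0, 0, 0], squeeze=50)

```text
time: 10.37
tcp_pos: [481.4, -331.9, 98.9]
eef_rot: [3.141, 0.001, 1.574]
force: [-1.8, 0.3, 6.0]
finger_gap: 28.6
grasp_force: 50.8
```

>>> send_rows([
  [0, 0, 0.1],
  [0, 0, 0.3],
  [0, 0, 0.6],
  [0, 0, 0.6],
  [0, 0, 0.6],
], grip=[24, 24, 24, 24, 24], yaw=[0, 0, 0, 0, 0], squeeze=60)

```text
time: 10.78
tcp_pos: [481.8, -331.9, 123.1]
eef_rot: [3.14, 0.002, 1.574]
force: [0.3, -0.1, -2.9]
finger_gap: 28.3
grasp_force: 59.7
```

>>> send_rows([
  [0, 0, 0.4],
  [0, 0, 0.9],
  [0, 0, 1.5],
  [0, 0, 2.1],
  [0, 0, 2.7],
  [0, 0, 3.3],
  [0, 0, 3.9],
  [0, 0, 4.4],
  [0, 0, 4.8],
  [0, 0, 5.0],
  [0, 0, 5.0],
  [0, 0, 5.0],
], grip=[24, 24, 24, 24, 24, 24, 24, 24, 24, 24, 24, 24], yaw=[0, 0, 0, 0, 0, 0, 0, 0, 0, 0, 0, 0])

```text
time: 11.78
tcp_pos: [481.0, -331.2, 321.1]
eef_rot: [-3.141, -0.0, 1.574]
force: [0.2, -0.2, -3.3]
finger_gap: 28.4
grasp_force: 59.9
```

Run:
```python
from h import *
o=telemetry.observe();print(o['tcp_pos'],o['eef_rot'],o['force'],o['moment'])
s=shot('wrist','w6')['img']
# band centre line / tilt: print columns of bright band at several rows
g=cv2.cvtColor(s,cv2.COLOR_BGR2GRAY)
for v in range(100,300,12):
    c=np.where(g[v,250:400]>85)[0]+250; print(v,(c.min(),c.max(),len(c)) if len(c) else None,end=' ')
```

```text
[ 480.97199338 -331.21818532  321.05786315] [-3.14118179e+00 -4.02014567e-04  1.57436994e+00] [ 0.16385339 -0.21299779 -3.26000299] [ 0.02210261 -0.01211462  0.0157855 ]
100 (np.int64(318), np.int64(325), 8) 112 (np.int64(273), np.int64(367), 95) 124 (np.int64(272), np.int64(369), 98) 136 (np.int64(278), np.int64(364), 87) 148 (np.int64(296), np.int64(346), 51) 160 (np.int64(295), np.int64(346), 52) 172 (np.int64(295), np.int64(346), 52) 184 (np.int64(295), np.int64(346), 52) 196 (np.int64(295), np.int64(346), 52) 208 (np.int64(295), np.int64(347), 53) 220 (np.int64(290), np.int64(399), 81) 232 (np.int64(289), np.int64(399), 88) 244 (np.int64(278), np.int64(399), 108) 256 (np.int64(275), np.int64(399), 101) 268 (np.int64(271), np.int64(399), 95) 280 (np.int64(272), np.int64(399), 80) 292 (np.int64(292), np.int64(348), 57)
```

>>> send_rows([
  [0.08, 0.23, 0],
  [0.25, 0.72, 0],
  [0.5, 1.44, 0],
  [0.8, 2.3, 0],
  [1.1, 3.18, 0],
  [1.4, 4.04, 0],
  [1.7, 4.9, 0],
  [2.0, 5.78, 0],
  [2.3, 6.64, 0],
  [2.6, 7.5, 0],
  [2.85, 8.23, 0],
  [3.05, 8.8, 0],
], grip=[24, 24, 24, 24, 24, 24, 24, 24, 24, 24, 24, 24], yaw=[0, -0.2, -0.4, -0.6, -0.8, -1.0, -1.2, -1.4, -1.6, -1.75, -1.75, -1.75])

```text
time: 12.83
tcp_pos: [602.7, 24.4, 320.1]
eef_rot: [-3.139, -0.001, 1.424]
force: [-0.5, 0.1, -2.4]
finger_gap: 28.6
grasp_force: 59.9
```

>>> send_rows([
  [0.15, 0.43, 0],
  [0.23, 0.67, 0],
  [0.26, 0.76, 0],
  [0.26, 0.76, 0],
  [0.26, 0.76, 0],
], grip=[24, 24, 24, 24, 24], yaw=[0, 0, 0, 0, 0])

```text
time: 13.25
tcp_pos: [613.1, 50.4, 321.3]
eef_rot: [-3.141, 0.001, 1.421]
force: [0.5, -0.4, -2.7]
finger_gap: 28.5
grasp_force: 59.9
```

>>> send_rows([
  [0, 0, -0.2],
  [0, 0, -0.6],
  [0, 0, -1.1],
  [0, 0, -1.6],
  [0, 0, -2.1],
  [0, 0, -2.6],
  [0, 0, -3.1],
  [0, 0, -3.5],
  [0, 0, -3.8],
  [0, 0, -4.0],
  [0, 0, -4.1],
  [0, 0, -4.1],
], grip=[24, 24, 24, 24, 24, 24, 24, 24, 24, 24, 24, 24], yaw=[0, 0, 0, 0, 0, 0, 0, 0, 0, 0, 0, 0])

```text
time: 14.25
tcp_pos: [613.1, 50.6, 157.1]
eef_rot: [-3.141, 0.0, 1.421]
force: [0.4, -0.2, -2.3]
finger_gap: 28.8
grasp_force: 59.9
```

>>> send_rows([
  [0, 0, -0.06],
  [0, 0, -0.12],
  [0, 0, -0.18],
  [0, 0, -0.22],
  [0, 0, -0.22],
], grip=[24, 24, 24, 24, 24], yaw=[0, 0, 0, 0, 0])

```text
time: 14.67
tcp_pos: [613.4, 51.2, 148.8]
eef_rot: [-3.141, 0.0, 1.422]
force: [0.3, -0.0, -2.6]
finger_gap: 28.3
grasp_force: 59.9
```

Not in contact yet, so I'll lower a little further while watching the force.

>>> send_rows([
  [0, 0, -0.03],
  [0, 0, -0.06],
  [0, 0, -0.06],
  [0, 0, -0.06],
], grip=[24, 24, 24, 24], yaw=[0, 0, 0, 0])

```text
time: 15.0
tcp_pos: [614.1, 51.1, 147.9]
eef_rot: [3.14, -0.0, 1.422]
force: [-2.1, -0.6, 4.8]
finger_gap: 28.4
grasp_force: 60.7
```

>>> send_rows([
  [0, 0, 0],
  [0, 0, 0],
  [0, 0, 0],
  [0, 0, 0],
  [0, 0, 0],
  [0, 0, 0],
  [0, 0, 0],
  [0, 0, 0],
  [0, 0, 0],
], grip=[27, 30, 34, 40, 48, 56, 60, 60, 60], yaw=[0, 0, 0, 0, 0, 0, 0, 0, 0], squeeze=30)

```text
time: 15.75
tcp_pos: [613.4, 51.1, 146.5]
eef_rot: [-3.141, -0.0, 1.422]
force: [-0.3, -0.1, -0.5]
finger_gap: 60.3
grasp_force: 0.0
```

>>> send_rows([
  [0, 0, 0.2],
  [0, 0, 0.5],
  [0, 0, 1.0],
  [0, 0, 1.7],
  [0, 0, 2.5],
  [0, 0, 3.2],
  [0, 0, 3.2],
  [0, 0, 3.2],
], grip=[60, 60, 60, 60, 60, 60, 60, 60], yaw=[0, 0, 0, 0, 0, 0, 0, 0])

```text
time: 16.42
tcp_pos: [615.2, 51.0, 279.1]
eef_rot: [3.135, -0.001, 1.422]
force: [-0.2, 0.0, -1.0]
finger_gap: 59.8
grasp_force: 0.0
```

Run:
```python
from h import *
s=shot('wrist','w7')['img']; g=cv2.cvtColor(s,cv2.COLOR_BGR2GRAY)
print(telemetry.observe()['tcp_pos'])
for v in range(60,300,12):
    r=g[v,200:440]; m=r>60; e=np.flatnonzero(np.diff(np.r_[0,m.astype(int),0])); print(v,[(int(a)+200,int(b)+199,int(r[a:b].mean())) for a,b in zip(e[::2],e[1::2]) if b-a>4])
```

```text
[614.08600762  51.06259003 276.61030523]
60 [(387, 439, 106)]
72 [(379, 439, 106)]
84 [(378, 439, 106)]
96 [(378, 439, 107)]
108 [(289, 347, 152), (377, 439, 107)]
120 [(290, 346, 135), (377, 439, 109)]
132 [(304, 332, 197), (377, 439, 111)]
144 [(304, 332, 201), (376, 439, 112)]
156 [(304, 332, 202), (376, 439, 114)]
168 [(301, 335, 154), (375, 439, 116)]
180 [(200, 288, 120), (302, 335, 157), (351, 439, 170)]
192 [(302, 334, 113), (358, 439, 120)]
204 [(302, 334, 90), (373, 439, 123)]
216 [(302, 334, 89), (372, 439, 125)]
228 [(291, 345, 132), (371, 439, 128)]
240 [(306, 330, 175), (372, 439, 146)]
252 [(242, 252, 92), (387, 439, 157)]
264 [(237, 247, 93), (392, 403, 95), (413, 439, 209)]
276 [(231, 242, 94), (397, 409, 91), (419, 439, 229)]
288 [(234, 240, 111), (400, 406, 113), (432, 439, 202)]
```

Run:
```python
from h import *
g=cv2.cvtColor(cv2.imread('pics/w7.png'),cv2.COLOR_BGR2GRAY)
print([(v,int(g[v,305:331].mean())) for v in list(range(100,130,3))+list(range(156,172,2))+list(range(216,250,2))])
print('cup',[(v,int(g[v,292:300].mean())) for v in range(96,136,3)],[(v,int(g[v,292:300].mean())) for v in range(216,248,2)])
d=np.load('pics/w7.npz')
for u,v in [(302,164),(335,164),(302,224),(335,224)]: print(fat('w7',u,v,194))
def fp(p):
    K=d['K']; c=d['T'][:3,:3].T@(np.array(p)-d['T'][:3,3]); th=np.arctan2(np.hypot(*c[:2]),c[2]); return (K[:2,2]+K[0,0]*th*c[:2]/np.hypot(*c[:2])).round(1)
a=np.radians(-8.6);y=np.array([-np.sin(a),np.cos(a)]);x=np.array([np.cos(a),np.sin(a)])
for n,l,z in [('pad+',28,194),('pad-',-28,194),('cuptop+in',45,129),('cuptop+out',80,129),('cup-in',-45,129),('cup-out',-80,129)]: print(n,fp([*(np.array([613.7,51])+l*y),z]))
```

```text
[(100, 63), (103, 123), (106, 148), (109, 179), (112, 163), (115, 163), (118, 163), (121, 164), (124, 180), (127, 193), (156, 209), (158, 209), (160, 208), (162, 137), (164, 138), (166, 154), (168, 164), (170, 164), (216, 91), (218, 94), (220, 88), (222, 97), (224, 109), (226, 126), (228, 136), (230, 143), (232, 147), (234, 154), (236, 162), (238, 164), (240, 170), (242, 184), (244, 98), (246, 26), (248, 23)]
cup [(96, 27), (99, 24), (102, 81), (105, 128), (108, 145), (111, 158), (114, 139), (117, 126), (120, 114), (123, 61), (126, 33), (129, 39), (132, 37), (135, 31)] [(216, 25), (218, 42), (220, 70), (222, 76), (224, 81), (226, 83), (228, 85), (230, 85), (232, 80), (234, 72), (236, 57), (238, 32), (240, 23), (242, 22), (244, 22), (246, 22)]
[603.8  78.3 194. ]
[631.7  74.  194. ]
[594.6  23.5 194. ]
[624.3  19.  194. ]
pad+ [318.2 161.1]
pad- [318.3 222. ]
cuptop+in [318.1 133.4]
cuptop+out [318.2 100.1]
cup-in [318.2 213.9]
cup-out [318.2 241.9]
```

>>> send_rows([
  [-0.4, 0.06, 0],
  [-1.0, 0.16, 0],
  [-1.6, 0.26, 0],
  [-2.2, 0.36, 0],
  [-2.8, 0.46, 0],
  [-3.3, 0.54, 0],
  [-3.6, 0.58, 0],
  [-3.6, 0.58, 0],
  [-3.6, 0.58, 0],
  [-3.6, 0.58, 0],
  [-3.6, 0.58, 0],
  [-3.6, 0.58, 0],
], grip=[60, 60, 60, 60, 60, 60, 60, 60, 60, 60, 60, 60], yaw=[0, 1.4, 2.8, 4.2, 5.6, 7.0, 8.4, 9.8, 11.2, 12.6, 14.0, 15.4])

```text
time: 17.47
tcp_pos: [468.5, 74.3, 273.3]
eef_rot: [-3.141, -0.002, 2.772]
force: [-0.0, 0.7, -0.0]
finger_gap: 59.5
grasp_force: 0.0
```

>>> send_rows([
  [0, 0, 0],
  [0, 0, 0],
  [0, 0, 0],
  [0, 0, 0],
  [0, 0, 0],
], grip=[60, 60, 60, 60, 60], yaw=[1.3, 2.6, 2.6, 2.6, 2.6])

```text
time: 17.88
tcp_pos: [469.0, 74.3, 273.9]
eef_rot: [-3.141, -0.001, 2.989]
force: [-0.4, -0.2, -0.2]
finger_gap: 60.4
grasp_force: 0.0
```

>>> send_rows([
  [0.02, 0, -0.8],
  [0.02, 0, -1.6],
  [0.02, 0, -2.4],
  [0.02, 0, -3.0],
  [0.02, 0, -3.5],
  [0.02, 0, -3.75],
  [0.02, 0, -3.75],
  [0.02, 0, -3.75],
], grip=[60, 60, 60, 60, 60, 60, 60, 60], yaw=[0, 0, 0, 0, 0, 0, 0, 0])

```text
time: 18.55
tcp_pos: [470.3, 74.3, 124.8]
eef_rot: [-3.142, -0.0, 2.992]
force: [0.2, -0.6, 0.4]
finger_gap: 60.2
grasp_force: 0.0
```

>>> send_rows([
  [0, 0, 0],
  [0, 0, 0],
  [0, 0, 0],
  [0, 0, 0],
  [0, 0, 0],
  [0, 0, 0],
  [0, 0, 0],
  [0, 0, 0],
  [0, 0, 0],
], grip=[50, 44, 40, 37, 34, 32, 30, 30, 30], yaw=[0, 0, 0, 0, 0, 0, 0, 0, 0], squeeze=40)

```text
time: 19.3
tcp_pos: [471.1, 74.6, 125.9]
eef_rot: [3.141, 0.002, 2.992]
force: [-1.2, 1.7, 6.1]
finger_gap: 34.3
grasp_force: 39.2
```

>>> send_rows([
  [0.05, -0.008, 0],
  [0.15, -0.023, 0],
  [0.3, -0.045, 0],
  [0.5, -0.075, 0],
  [0.72, -0.108, 0],
  [0.95, -0.143, 0],
  [1.18, -0.178, 0],
  [1.41, -0.213, 0],
  [1.64, -0.248, 0],
  [1.87, -0.282, 0],
  [2.1, -0.317, 0],
  [2.33, -0.352, 0],
], grip=[30, 30, 30, 30, 30, 30, 30, 30, 30, 30, 30, 30], yaw=[0, 0, 0, 0, 0, 0, 0, 0, 0, 0, 0, 0], squeeze=50)

```text
time: 20.3
tcp_pos: [564.2, 59.8, 126.0]
eef_rot: [-3.141, 0.001, 2.992]
force: [-4.5, -1.3, 8.2]
finger_gap: 34.4
grasp_force: 49.1
```

>>> send_rows([
  [0.2, -0.03, 0],
  [0.4, -0.06, 0],
  [0.6, -0.09, 0],
  [0.8, -0.12, 0],
  [0.95, -0.142, 0],
  [1.08, -0.162, 0],
  [1.18, -0.177, 0],
  [1.26, -0.189, 0],
  [1.32, -0.198, 0],
  [1.34, -0.2, 0],
  [1.34, -0.2, 0],
], grip=[30, 30, 30, 30, 30, 30, 30, 30, 30, 30, 30], yaw=[0, 0, 0, 0, 0, 0, 0, 0, 0, 0, 0])

```text
time: 21.22
tcp_pos: [617.8, 51.3, 126.0]
eef_rot: [-3.141, 0.001, 2.992]
force: [-2.3, -2.6, 6.4]
finger_gap: 34.0
grasp_force: 49.5
```

>>> send_rows([
  [0.04, -0.006, 0],
  [0.08, -0.012, 0],
  [0.12, -0.018, 0],
  [0.15, -0.022, 0],
  [0.15, -0.022, 0],
  [0.15, -0.022, 0],
], grip=[30, 30, 30, 30, 30, 30], yaw=[0, 0, 0, 0, 0, 0])

```text
time: 21.72
tcp_pos: [617.4, 51.3, 125.9]
eef_rot: [-3.139, -0.012, 2.993]
force: [-27.2, -1.3, 22.4]
finger_gap: 33.8
grasp_force: 51.1
```

At the home stop (27 N). I'll ease off, open, lift clear and back away.

>>> send_rows([
  [-0.12, 0.018, 0],
  [-0.12, 0.018, 0],
  [-0.12, 0.018, 0],
  [-0.12, 0.018, 0],
  [-0.12, 0.018, 0],
  [-0.12, 0.018, 0],
  [-0.12, 0.018, 0.5],
  [-0.12, 0.018, 1.3],
  [-0.12, 0.018, 2.2],
  [-0.12, 0.018, 3.0],
  [-0.12, 0.018, 3.0],
  [-0.12, 0.018, 3.0],
], grip=[30, 34, 40, 50, 60, 60, 60, 60, 60, 60, 60, 60], yaw=[0, 0, 0, 0, 0, 0, 0, 0, 0, 0, 0, 0])

```text
time: 22.72
tcp_pos: [620.1, 52.1, 247.7]
eef_rot: [3.141, 0.006, 2.993]
force: [0.7, -0.0, -1.6]
finger_gap: 59.7
grasp_force: 0.0
```

>>> send_rows([
  [-0.5, 0.1, 0],
  [-1.2, 0.1, 0],
  [-2.0, 0.1, 0],
  [-2.8, 0.1, 0],
  [-3.6, 0.1, 0],
  [-4.2, 0.1, 0],
  [-4.5, 0.1, 0],
  [-4.5, 0.1, 0],
  [-4.5, 0.1, 0],
], grip=[60, 60, 60, 60, 60, 60, 60, 60, 60], yaw=[0, 0, 0, 0, 0, 0, 0, 0, 0])

```text
time: 23.47
tcp_pos: [437.8, 56.1, 243.5]
eef_rot: [-3.142, -0.001, 2.993]
force: [0.7, 0.1, 0.3]
finger_gap: 59.9
grasp_force: 0.0
```

Run:
```python
from h import *
s=shot('top','top9')['img']; o=telemetry.observe(); print(o['tcp_pos'],o['force'],o['time'])
a=cv2.imread('pics/top0.png'); shot('scene','scene9')
for n in('top','scene'):
    A=cv2.imread(f'pics/{n}0.png');B=cv2.imread(f'pics/{n}9.png')
    m=(cv2.absdiff(A,B).max(2)>40).astype(np.uint8); m=cv2.morphologyEx(m,cv2.MORPH_OPEN,np.ones((2,2)))
    k,_,st,_=cv2.connectedComponentsWithStats(m); print(n,[r.tolist() for r in st[1:] if r[4]>8])
a=np.radians(-8.53);b=np.array([697.8,37.8]);y=np.array([-np.sin(a),np.cos(a)]);x=np.array([np.cos(a),np.sin(a)])
for l in(-28,0,28): print('expected crown top',proj('top9',[*(b+65*x+l*y),194]),'scene',proj('scene9',[*(b+65*x+l*y),194]))
print('knob top',proj('top9',[*(b-80*x),165]))
print(s[120:160:3,306].max(1), s[176,292:308].max(1))
```

```text
[438.36869205  56.07739253 243.79165313] [-0.00375566  0.62500581  0.70276416] 23.5167
top [[322, 46, 4, 3, 11], [217, 206, 109, 194, 10059], [399, 217, 55, 23, 731], [45, 307, 9, 13, 82], [40, 309, 5, 7, 22], [0, 317, 11, 16, 123], [49, 325, 3, 5, 10], [50, 331, 4, 7, 17], [282, 353, 16, 35, 221], [0, 365, 42, 33, 195], [332, 369, 14, 9, 64], [0, 374, 34, 26, 150], [345, 387, 7, 13, 47], [311, 388, 24, 12, 98], [291, 392, 11, 8, 36], [44, 395, 23, 5, 97], [338, 396, 5, 4, 13]]
scene [[329, 0, 252, 131, 13103], [433, 0, 3, 5, 10], [382, 59, 5, 5, 16], [354, 62, 19, 15, 126], [371, 62, 8, 7, 38], [356, 94, 9, 4, 25], [343, 117, 8, 13, 68], [505, 120, 6, 4, 21], [364, 124, 5, 3, 10], [336, 131, 7, 13, 61], [363, 131, 6, 9, 31], [345, 132, 5, 4, 13], [351, 132, 38, 19, 308], [537, 134, 11, 5, 31], [501, 141, 4, 8, 20], [527, 152, 5, 10, 27], [224, 154, 43, 41, 619], [253, 298, 4, 5, 18]]
expected crown top [317.8 126.1] scene [295.3 225.4]
expected crown top [308.1 124.6] scene [303.3 229. ]
expected crown top [298.5 123. ] scene [311.4 232.6]
knob top [300.  175.7]
[224 227 228 228 220 219 230 232 127 112 116 125 112 106] [ 73 100 122 136 149 157 160 153 145 135 125 113  96  77  55  46]
```

Run:
```python
from h import *
for n,(v0,v1,u0,u1) in {'top':(42,54,318,330),'scene':(292,306,248,264)}.items():
    for k in '09':
        g=cv2.cvtColor(cv2.imread(f'pics/{n}{k}.png'),cv2.COLOR_BGR2GRAY)[v0:v1,u0:u1]; print(n,k);print(g)
A=cv2.imread('pics/top0.png').astype(int);B=cv2.imread('pics/top9.png').astype(int)
D=cv2.blur(np.abs(A-B).max(2).astype(np.float32),(3,3))
print(D[100:184:3,276:350:3].astype(int))
for k in '09': print(k,cv2.imread(f'pics/top{k}.png',0)[160:190,298:301].mean(1).astype(int))
```

```text
top 0
[[ 50  50  52  50  49  51  49  49  52  50  51  51]
 [ 49  52  50  49  51  51  51  55  50  51  49  52]
 [ 49  45  56  51  51  50  54  52  51  50  52  49]
 [ 52  53  53  51  53  51  50  52  51  51  51  51]
 [ 52  56  60  70  77  70  60  54  50  53  52  50]
 [ 51  61  82 111 123 117  94  71  55  51  51  50]
 [ 52  78 115 151 167 160 132  93  62  53  49  50]
 [ 57  88 136 171 184 178 152 106  67  50  49  53]
 [ 58  96 141 173 186 178 150 107  68  52  52  51]
 [ 65 104 151 178 186 175 146 101  66  52  54  55]
 [ 69 113 158 181 184 167 136  93  61  53  53  49]
 [ 82 125 164 186 183 164 125  82  55  54  55  53]]
top 9
[[ 50  52  53  50  51  49  52  53  54  52  51  50]
 [ 54  52  52  49  53  52  48  48  51  51  52  52]
 [ 50  52  54  58  60  58  55  53  53  51  52  52]
 [ 50  54  67  95 103  96  82  65  54  50  52  52]
 [ 50  64  95 133 156 147 125  91  64  53  52  49]
 [ 53  71 116 158 181 175 151 113  75  55  53  51]
 [ 53  80 126 165 186 183 159 118  75  52  51  48]
 [ 56  92 139 173 188 183 158 114  75  54  50  49]
 [ 60  96 146 177 189 178 154 111  70  52  54  56]
 [ 64 103 151 18
[... 3822 characters left out ...]
2  3  3  4  2  3  3  2  2  2  2  2  2  2  2
   2]
 [ 3  3  3  3  3  3 11  8  7  3  3  3  4  3  2  2  2  3  3  3  3  3  2  2
   3]
 [ 2  4  3  2  3  4 15 12 12 18  9  3  4  2  2  2  3  3  2  2  3  3  3  3
   2]
 [ 4  3  4  2  3  3  3  5  2  3  5  3  2  2  2  3  3  3  2  3  3  2  3  4
   4]
 [ 3  3  3  3  4  8 28 35 20  7  4  3  3  3  2  3  4  3  3  3  3  4  3  2
   4]
 [ 4  4  3  4  2  5 16 24 27 19  4  4  4  2  2  3  4  4  3  3  3  3  3  3
   3]]
0 [133 138 141 144 151 162 173 178 178 181 186 180 164 154 153 153 151 148
 145 131 107  76  57  47  44  41  43  43  43  42]
9 [134 139 144 146 153 164 175 181 180 177 167 158 154 155 155 153 151 141
 119  88  63  52  48  45  45  44  45  44  42  41]
```

The rail sits a few mm farther in than at the start, so it is at its true home stop. The defenders show symmetrically under the cover, no other object has changed, and the gripper is clear.

```bash
python3 -c "
from workcell import ticket; print(ticket.job_done())"
```

```text
the job is handed in; nothing more can be done
None
```

The ear defenders hang on the rail's sleeve inside the bay, the rail is pushed fully home, the other labware is unmoved in the images, and I handed the job in at about 24 s; no verdict came back.

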